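# Put three muddled instruments on their own plates

### The arm

A 6-joint arm with a two-finger parallel gripper is mounted at the origin on the work surface. World frame = base frame: x ahead of the robot, y to its left, z up, the work surface at z = 0. Lengths are in mm, angles in rad, forces in N, time in s.
With the tool pointing down it reaches from about 275 to 775 mm from the base axis. Payload 14.6 kg.
Tool frame: the origin (TCP) lies on the centre line of the jaws, within the pads' length; the fingertips stand 8 mm ahead of it and the grasp point (between the pads) lies 11 mm behind it; z points along the fingers, y is the line along which they close (so a half turn about z gives the same grasp; the last joint's range is limited). The gripper opens to 85 mm and grips with 20 to 120 N. Pads are 22 mm wide; open, the fingers measure 114 mm over their backs; the gripper's body (76 mm by 85 mm) begins 54 mm behind the grasp point. The pads swing forward as they close: fully open they stand 13 mm farther back than shut.
Start: joints at [1.058, 0.263, -0.048, 1.259, 0, 1.415], TCP at [183.867, 491.753, 239.278] pointing down, gripper open.
Joint ranges: [-2.65, 2.65], [-0.89, 1.7], [-1.18, 1.37], [-2.13, 2.11], [-1.35, 1.29], [-3.14, 3.14]. Speed limits (rad/s): [1.89, 1.89, 2.57, 2.79, 3.14, 3.14].

### API

Orientations are given as a rotation vector (axis times angle).
In Python, from bench import arm gives the robot as it stands.
- The arm moves only by the tool jog_arm, never from a script. Its argument "plan" is a list of rows, each a list of 7 numbers: the shift along the tool's x, y, z in units of 50 mm (1.0 is 50 mm), then the turn, a rotation vector about the tool's x, y, z in units of 6 degrees (1.0 is 6 degrees), then the opening, from -1 (shut) to 1 (fully open). A call has 1 to 8 rows; each row shifts and turns the commanded pose from where the row before left it, along the tool's axes as they then stand; what a row does not reach is not made up. A row lasts 1/10 s, in which the tool goes at most 50 mm and 8.59 degrees, less where a joint would pass 70% of its speed; a pose out of reach is approached as far as the arm can. A call is refused whole if a number of a shift passes 1 or a number of a turn 1, either way. A call with a gripper value outside its range is refused whole. The fingers move at their own pace and stop on an object; "grip_force" is the grip in N (left out, the last holds). Time passes only in rows, so rows that do not move let the fingers close. It gives the time, the measured TCP pose, the force, the opening and the grip force at its end, in the units of the state.
- arm.observe(): the state, without advancing time (a new reading comes with each control period).
- arm.camera(name): name is "scene" or "side" or "wrist"; returns a dict with "img" (420x560x3 uint8, blue, green, red), "z_map" (420x560 float32, mm along the optical axis (not along the pixel's ray), 0 where there is no reading), "fx", "fy", "cx", "cy" (pixels), "rvec" (rotation vector, rad) and "tvec" (3), from world to camera coordinates, as OpenCV has them; the wrist camera has in their place "T_tool_cam" (4x4, takes a point from camera to tool coordinates, whose origin is the TCP and whose axes are the flange's). Camera axes: x right, y down, z forward; pixel columns grow to the right and rows downward; lengths in mm; the calibration is good to about 2 mm. A picture is of the moment at which its call begins: read the wrist's pose just before it.
- arm.hand_in(): hands the job in; it is judged then, once.
Trained networks look in a picture, given as the dict that the camera call returned (one of the last four; its "shot" number tells which), for a name from the list of things; names that differ only in an ending like _2 or _b are one class to them, and where a whole thing is asked for, a point or a joint stands for the part that bears it (a point fixed in the world has none). Each returns a list of dicts, best first, with "score" (0 to 1); they miss things now and then, are a little off and sometimes report something else, mostly with a low value. They report only what shows in the picture. A call takes as long as a camera call.
- arm.search_frame(name, picture): "point" ([column, row] in pixels, amid what is visible of it).
The state is a dict: "time": time; "qpos": joint angles; "qvel": joint speeds; "effort": joint torques, N m; "ee_pos": TCP position; "ee_rot": TCP orientation; "wrist_force": force on the tool from outside, world axes, zero at the start; "torque": the same for the moment, N m; "width": finger opening in mm; "grasp_force": force on a finger pad.
Only numpy, scipy, OpenCV 4.12 (cv2) and the standard library are available. Lean on these libraries where they do the work, as an engineer would, in place of code of your own. Each camera call takes 0.05 s, during which the arm holds its last target. There are 200 camera calls.

### The job

The three instruments on the turntable each stand on another's plate: move each one to the middle of the plate shaped like its own base (clinometer on the round plate, aneroid movement on the square one, prism sight on the oblong one and lying lengthwise along it), using the empty cross-shaped plate to park one on the way if you like. Keep them upright and set them down rather than dropping them, and leave the dome weight, the compass box and the screwdriver where they are.

Things in the scene. Friction and masses are not known exactly. Their poses are not given: they have to be found in the camera images.
- clinometer: Brass ship's clinometer, 75 mm tall: upright round drum (60 mm diameter, 24 mm thick, axis along body x, centred 45 mm above the underside, white dial on the -x face) on a short stem and round foot (56 mm diameter, 8 mm thick). Origin: centre of the foot's underside, z up. Hold it across the drum's flat faces (24 mm, along body x). About 0.35 kg.
- aneroid: Aneroid movement in a gilt brass cage: two 50 x 50 mm square plates (lower 6 mm thick; upper 8 mm thick, its top at 48 mm) on four corner pillars, steel capsule between, spindle on top to 54 mm. Origin: centre of the underside, x and y square to the sides, z up. Hold it by two facing edges of the upper plate (50 mm, along body x or y, 44 mm up). About 0.25 kg.
- prism_sight: Black celluloid prism sight housing: oblong base 70 mm (body x) by 36 mm (body y), 6 mm thick; on it a body 56 x 30 mm rising to 38 mm, with a 26 mm wide wedge ridge on top to 54 mm and a short eyepiece at the -x end. Origin: centre of the underside, z up. Hold it across the 30 mm body (along body y). About 0.2 kg.
- round_plate: Mid-grey flat plate, 4 mm thick, fixed on the round wooden turntable; its top is 34 mm above the slab. Origin at the centre of its underside (30 mm above the slab), z up. Round, 90 mm diameter. The proper place of the thing with the round foot (clinometer).
- square_plate: Mid-grey flat plate, 4 mm thick, fixed on the round wooden turntable; its top is 34 mm above the slab. Origin at the centre of its underside (30 mm above the slab), z up. Square, 84 x 84 mm. The proper place of the thing with the square base (aneroid).
- oblong_plate: Mid-grey flat plate, 4 mm thick, fixed on the round wooden turntable; its top is 34 mm above the slab. Origin at the centre of its underside (30 mm above the slab), z up. Oblong, 108 mm along its x by 62 mm along its y. The proper place of the thing with the oblong base (prism sight).
- cross_plate: Mid-grey flat plate, 4 mm thick, fixed on the round wooden turntable; its top is 34 mm above the slab. Origin at the centre of its underside (30 mm above the slab), z up. Cross-shaped, 96 mm across both ways with arms 34 mm wide. Empty at the start; a thing may stand on its middle meanwhile.
- dome_weight: Squat nickel dome weight, 44 mm diameter, 28 mm tall, in the middle of the turntable (a disc 344 mm across, top 30 mm above the slab; the four plates' centres lie about 105 mm from its middle, a quarter turn apart). Loose bystander. Origin at the centre of its underside.
- compass_box: Walnut compass box with a lighter sliding lid, 100 x 100 x 48 mm, on the marble beside the turntable. Loose bystander. Origin at the centre of its underside.
- screwdriver: Screwdriver with a dark wooden handle, 150 mm long, lying along its x on the marble beside the turntable, less than 40 mm high. Loose bystander.

How it is judged:
By the outcome, as a careful person would: the job done as asked, in the order asked, and still so for the second after the job is handed in, with the robot touching nothing.
It also fails if it takes over 102 s, if anything falls off the work surface, if the arm or the gripper's body presses on something with over 40 N, if the wrist force passes 120 N, or if a joint passes its speed limit or range.

## Working session

There is one attempt and no reset: what is moved stays moved. The work goes in short steps, Python scripts to look and compute and a tool call to move; the robot and the scene stay as the last step left them, time stands still between calls to the robot, and variables do not carry over. Pictures are saved under pics/ and viewed, at most 14 in all, crops included, and the job is handed in when it is done.

Besides the shell and the picture viewer there is one more tool, called in YAML: its name, and indented under it one key for each argument. jog_arm: Moves the arm, as the interface text tells. Its arguments: {"type":"object","properties":{"plan":{"type":"array"},"grip_force":{"type":"number"}},"required":["plan"]}

```bash
mkdir -p pics; cat > h.py <<'E'
import numpy as np, cv2
from bench import arm
def grab(n):
    s=arm.observe(); c=arm.camera(n)
    if 'T_tool_cam' in c:
        T=np.eye(4);T[:3,:3]=cv2.Rodrigues(np.array(s['ee_rot'],float))[0];T[:3,3]=s['ee_pos']
        c['M']=T@np.array(c['T_tool_cam'])
    else:
        T=np.eye(4);T[:3,:3]=cv2.Rodrigues(np.array(c['rvec'],float))[0];T[:3,3]=np.ravel(c['tvec'])
        c['M']=np.linalg.inv(T)
    return c
def cloud(c):
    z=c['z_map'].astype(float);v,u=np.mgrid[:z.shape[0],:z.shape[1]]
    P=np.stack([(u-c['cx'])*z/c['fx'],(v-c['cy'])*z/c['fy'],z],-1)
    W=P@c['M'][:3,:3].T+c['M'][:3,3]; W[z<=0]=np.nan
    return W
N=['clinometer','aneroid','prism_sight','round_plate','square_plate','oblong_plate','cross_plate','dome_weight','compass_box','screwdriver']
E
python3 - <<'E'
from h import *
s=arm.observe(); print(s)
for n in ['scene','side','wrist']:
    c=grab(n); W=cloud(c); cv2.imwrite(f'pics/{n}0.png',c['img'])
    print(n,c['M'].round(2).tolist(),c['fx'])
    for k in N:
        for r in arm.search_frame(k,c)[:2]:
            u,v=map(int,np.round(r['point'])); print(k,round(r['score'],2),(u,v),W[v,u].round(0))
E
```

```text
{'time': 0.0, 'qpos': array([ 1.05769516e+00,  2.63538919e-01, -4.89457662e-02,  1.25938829e+00,
        1.28078019e-05,  1.41550402e+00]), 'qvel': array([ 0.00031171,  0.00105345,  0.0005718 , -0.00114093, -0.00047419,
        0.0011569 ]), 'effort': array([-2.36542328e-03, -6.37627387e+01,  3.84564793e+01,  1.37771046e-02,
       -9.99401504e-05,  1.90606579e-05]), 'ee_pos': array([183.73336852, 491.51771004, 238.81355719]), 'ee_rot': array([-5.58986370e-01, -3.09109063e+00,  1.59083859e-03]), 'wrist_force': array([-0.37489993,  0.23852986, -0.15358719]), 'torque': array([ 0.03667588, -0.01014797,  0.05344271]), 'grasp_force': 0.0, 'width': 85.30973420307332}
scene [[-0.01, 0.75, -0.66, 1414.98], [1.0, -0.0, -0.02, 15.31], [-0.01, -0.66, -0.75, 1035.74], [0.0, 0.0, 0.0, 1.0]] 533.5600081211363
clinometer 0.63 (276, 221) [619. -17.  76.]
aneroid 0.57 (356, 203) [568. 173.  82.]
prism_sight 0.81 (328, 247) [nan nan nan]
prism_sight 0.64 (306, 189) [473.  57.  29.]
round_plate 0.79 (354, 218) [577. 171.  37.]
square_plate 0.71 (334, 253) [679. 118.  32.]
square_plate 0.54 (438, 173) [
[... 302 characters left out ...]
8.56], [-0.01, -0.63, -0.78, 969.91], [0.0, 0.0, 0.0, 1.0]] 380.8323936496771
clinometer 0.81 (299, 195) [587. -24.  80.]
aneroid 0.59 (247, 175) [543. 166.  62.]
aneroid 0.44 (257, 214) [470.  44.  32.]
prism_sight 0.55 (290, 168) [661.  85.  65.]
round_plate 0.56 (244, 186) [518. 157.  35.]
square_plate 0.52 (293, 178) [657.  67.  33.]
oblong_plate 0.83 (308, 208) [597. -54.  33.]
cross_plate 0.77 (256, 213) [468.  47.  36.]
compass_box 0.63 (170, 169) [389. 386.  47.]
screwdriver 0.78 (365, 339) [ 392. -427.   26.]
wrist [[0.35, 0.9, 0.24, 122.73], [0.94, -0.34, -0.09, 514.76], [0.0, 0.26, -0.97, 373.75], [0.0, 0.0, 0.0, 1.0]] 333.9084626936769
compass_box 0.78 (284, 349) [354. 433.  48.]
```

```bash
python3 - <<'E'
import cv2
a=cv2.imread('pics/scene0.png')[140:300,220:420];b=cv2.imread('pics/side0.png')[120:260,200:375]
a=cv2.resize(a,(400*1,320),interpolation=3);b=cv2.resize(b,(400,320),interpolation=3)
cv2.imwrite('pics/c0.png',cv2.hconcat([a,b]))
E
```

```text
(no output)
```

View pics/c0.png

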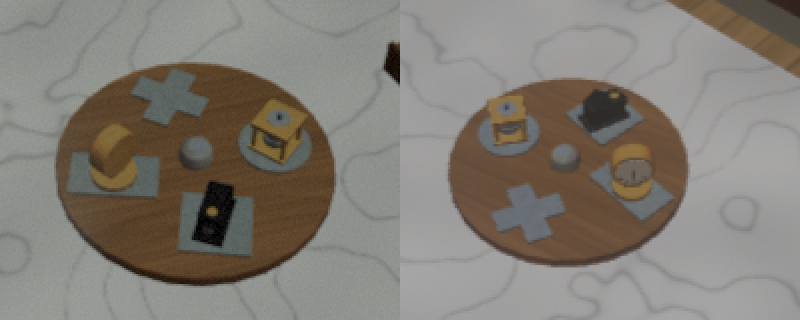

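jog_arm:
  plan:
    - [-0.79,-0.41,-0.12,0,0,0,1]
    - [-0.79,-0.41,-0.12,0,0,0,1]
    - [-0.79,-0.41,-0.12,0,0,0,1]
    - [-0.79,-0.41,-0.12,0,0,0,1]
    - [-0.79,-0.41,-0.12,0,0,0,1]
    - [-0.79,-0.41,-0.12,0,0,0,1]
    - [-0.79,-0.41,-0.12,0,0,0,1]
    - [-0.79,-0.41,-0.12,0,0,0,1]

```text
time: 2.45
ee_pos: [423.3, 225.9, 287.7]
ee_rot: [0.559, 3.091, 0.0]
wrist_force: [0.6, 1.6, 0.4]
width: 85.4
grasp_force: 0.0
```

jog_arm:
  plan:
    - [-0.79,-0.41,-0.12,0,0,0,1]
    - [-0.79,-0.41,-0.12,0,0,0,1]
    - [-0.79,-0.41,-0.12,0,0,0,1]
    - [-0.79,-0.41,-0.12,0,0,0,1]
    - [0,0,0,0,0,0,1]
    - [0,0,0,0,0,0,1]

```text
time: 3.05
ee_pos: [542.1, 94.6, 310.9]
ee_rot: [-0.562, -3.09, -0.0]
wrist_force: [-0.5, -0.3, 0.7]
width: 85.4
grasp_force: 0.0
```

```bash
python3 - <<'E'
from h import *
import pickle
s=arm.observe(); print(s['time'],s['ee_pos'],s['ee_rot'],s['qpos'])
c=grab('wrist'); W=cloud(c); cv2.imwrite('pics/w1.png',c['img']); pickle.dump((c,W),open('w1.pkl','wb'))
for k in N:
    for r in arm.search_frame(k,c)[:2]:
        u,v=map(int,np.round(r['point'])); print(k,round(r['score'],2),(u,v),W[v,u].round(0))
E
```

```text
3.05 [542.07619479  94.64165029 310.91451398] [-5.61607072e-01 -3.09036220e+00 -1.44458088e-06] [2.46815632e-02 2.99462583e-01 1.96662345e-01 1.46859803e+00
 1.25749089e-04 3.84215014e-01]
clinometer 0.7 (210, 261) [590.  -6. 103.]
aneroid 0.59 (356, 165) [549. 180.  82.]
prism_sight 0.8 (319, 272) [655. 102.  81.]
round_plate 0.87 (332, 146) [526. 168.  34.]
round_plate 0.6 (318, 272) [654. 101.  82.]
square_plate 0.58 (334, 265) [675. 122.  34.]
cross_plate 0.85 (226, 137) [471.  52.  33.]
cross_plate 0.42 (317, 269) [651. 101.  79.]
dome_weight 0.61 (280, 205) [568.  85.  57.]
compass_box 0.55 (499, 12) [454. 382.  38.]
```

View pics/w1.png

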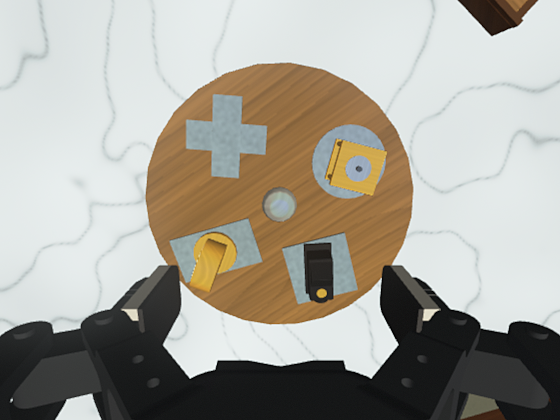

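```bash
cat > m.py <<'E'
from h import *
def rays(c,z):
    v,u=np.mgrid[:420,:560]; d=np.stack([(u-c['cx'])/c['fx'],(v-c['cy'])/c['fy'],np.ones(u.shape)],-1)@c['M'][:3,:3].T
    o=c['M'][:3,3]; return o+d*((z-o[2])/d[...,2])[...,None]
def rect(p):
    (cx,cy),(w,h),a=cv2.minAreaRect(p.astype(np.float32))
    if w<h: w,h,a=h,w,a+90
    return f'c=({cx:.1f},{cy:.1f}) {w:.1f}x{h:.1f} long axis {a%180:.1f}'
def big(m,seed=None):
    n,l,st,_=cv2.connectedComponentsWithStats(m.astype(np.uint8))
    i=1+np.argmax(st[1:,4]); return l==i
def near(W,p,r): return np.hypot(W[...,0]-p[0],W[...,1]-p[1])<r
def measure(c,W,tops):
    # tops: name,(xy approx),zlo,zhi,radius
    for n,p,a,b,r in tops:
        m=big((W[...,2]>a)&(W[...,2]<b)&near(W,p,r)); q=W[m]
        z=np.median(q[:,2]); print(n,m.sum(),'medz %.1f'%z,'max %.1f'%np.percentile(q[:,2],99),rect(q[:,:2]))
E
python3 - <<'E'
from m import *
import pickle
c,W=pickle.load(open('w1.pkl','rb'))
hsv=cv2.cvtColor(c['img'],cv2.COLOR_BGR2HSV); P=rays(c,34)
disc=np.hypot(P[...,0]-568,P[...,1]-82)<165
for n,p in dict(cross=(470,53),round=(538,178),square=(665,110),oblong=(595,-15)).items():
    for thr in (70,):
        m=(hsv[...,1]<thr)&(hsv[...,2]>100)&disc&near(P,p,68)&(abs(W[...,2]-34)<8)
        m=big(cv2.morphologyEx(m.astype(np.uint8),cv2.MORPH_OPEN,np.ones((3,3)))); q=P[m][:,:2]
        print(n,m.sum(),'z %.1f'%np.median(W[m][:,2]),rect(q),cv2.minEnclosingCircle(q.astype(np.float32)))
wood=(hsv[...,1]>90)&(abs(W[...,2]-30)<6)&near(P,(568,82),200)
P30=rays(c,30); print('disc',cv2.minEnclosingCircle(P30[big(wood)][:,:2].astype(np.float32)))
measure(c,W,[('dome',(568,82),40,70,35),('aner',(549,180),74,90,45),('prism_top',(660,105),78,95,50),('prism_body',(660,105),60,95,50),('clino',(595,-10),70,115,50),('clino_hi',(595,-10),85,115,50)])
E
```

```text
cross 3919 z 33.6 c=(471.2,52.4) 91.5x90.3 long axis 110.3 ((471.13555908203125, 52.2607421875), 50.6198844909668)
round 1866 z 33.8 c=(547.6,175.8) 90.3x77.8 long axis 138.8 ((551.821044921875, 180.69515991210938), 45.355770111083984)
square 1224 z 34.0 c=(675.6,121.0) 85.3x47.4 long axis 175.0 ((675.3807373046875, 119.76434326171875), 47.63090133666992)
oblong 2080 z 33.8 c=(601.0,-17.4) 108.7x62.9 long axis 85.7 ((600.5271606445312, -16.960941314697266), 60.84353256225586)
disc ((575.2484741210938, 81.31209564208984), 170.3374786376953)
dome 864 medz 51.7 max 57.6 c=(569.4,84.0) 41.2x39.0 long axis 70.5
aner 2147 medz 82.0 max 87.3 c=(553.0,181.5) 50.4x50.0 long axis 54.8
prism_top 338 medz 82.9 max 88.2 c=(661.2,103.2) 25.8x20.7 long axis 72.0
prism_body 1143 medz 72.8 max 87.7 c=(672.2,99.9) 62.7x30.1 long axis 162.8
clino 1161 medz 103.8 max 109.5 c=(599.6,-16.6) 58.0x24.7 long axis 138.3
clino_hi 1050 medz 104.6 max 109.5 c=(598.8,-16.0) 54.1x24.6 long axis 138.3
```

```bash
cat >> h.py <<'E'
def to(x,y,z,ang,s=None):
    """turn (units about tool z) then shift (tool units) from pose s to TCP xyz with closing axis ang deg"""
    if s is None:
        o=arm.observe(); R=cv2.Rodrigues(np.array(o['ee_rot'],float))[0]; p=np.array(o['ee_pos'])
        a0=np.degrees(np.arctan2(R[1,1],R[0,1])); print('t %.2f'%o['time'],'at',p.round(1),'closing %.1f'%a0,'tilt',(R[:2,2]).round(4),'w %.1f'%o['width'],'q6 %.2f'%o['qpos'][5])
    else: p=np.array(s[:3],float); a0=s[3]
    d=(ang-a0+90)%180-90; a=np.radians(a0+d); Y=np.array([np.cos(a),np.sin(a)]); X=np.array([-Y[1],Y[0]])
    v=np.array([x,y,z])-p; print('turn z %.2f'%(-d/6),'shift x %.2f y %.2f z %.2f'%(v[:2]@X/50,v[:2]@Y/50,-v[2]/50))
    return x,y,z,a0+d
E
python3 - <<'E'
from h import *
s=to(669,100.9,140,72.8); s=to(669,100.9,53,72.8,s); s=to(669,100.9,140,72.8,s)
to(471.3,52.4,140,20,s)
import pickle
from m import rays,big,rect,near
c,W=pickle.load(open('w1.pkl','rb'));hsv=cv2.cvtColor(c['img'],cv2.COLOR_BGR2HSV); P=rays(c,34)
for n,p in dict(square=(672,107),cross=(471,52)).items():
    m=(hsv[...,1]<70)&(hsv[...,2]>100)&near(P,p,64)&near(P,(573,81),162)&(abs(W[...,2]-34)<8)
    k=cv2.connectedComponentsWithStats(m.astype(np.uint8)); m=np.isin(k[1],[i for i in range(1,k[0]) if k[2][i,4]>150]); print(n,rect(P[m][:,:2]))
E
```

```text
t 3.60 at [541.6  95.6 311.3] closing 69.5 tilt [ 0.0001 -0.    ] w 85.3 q6 0.38
turn z -0.55 shift x -2.40 y 0.86 z 3.43
turn z -0.00 shift x 0.00 y 0.00 z 1.74
turn z -0.00 shift x 0.00 y 0.00 z -1.74
turn z 8.80 shift x 0.44 y -4.05 z -0.00
square c=(673.8,102.5) 85.4x84.4 long axis 174.5
cross c=(471.2,52.4) 91.5x90.3 long axis 110.3
```

jog_arm:
  plan:
    - [0,0,0.4,0,0,-0.55,1]
    - [-0.4,0.14,0.5,0,0,0,1]
    - [-0.4,0.14,0.5,0,0,0,1]
    - [-0.4,0.14,0.5,0,0,0,1]
    - [-0.4,0.14,0.5,0,0,0,1]
    - [-0.4,0.15,0.5,0,0,0,1]
    - [-0.4,0.15,0.53,0,0,0,1]
    - [0,0,0,0,0,0,1]

```text
time: 4.4
ee_pos: [669.2, 100.9, 135.5]
ee_rot: [-0.469, -3.101, 0.001]
wrist_force: [-0.6, -0.2, -0.6]
width: 85.2
grasp_force: 0.0
```

```bash
python3 - <<'E'
from m import *
to(669,100.9,53,72.8)
c=grab('wrist'); W=cloud(c); cv2.imwrite('pics/w2.png',c['img'])
measure(c,W,[('prism_top',(668,101),79,95,40),('prism_body',(668,101),62,95,45),('base',(668,101),37,95,50)])
E
```

```text
t 4.40 at [669.2 100.9 135.5] closing 72.8 tilt [-0.0049 -0.0002] w 85.2 q6 0.33
turn z -0.00 shift x 0.00 y -0.00 z 1.65
prism_top 1245 medz 83.5 max 87.9 c=(661.5,102.8) 25.8x19.3 long axis 72.7
prism_body 4238 medz 73.1 max 87.5 c=(672.4,99.5) 62.4x30.0 long axis 162.8
base 5251 medz 72.3 max 87.4 c=(669.1,100.6) 69.3x36.0 long axis 162.7
```

View pics/w2.png

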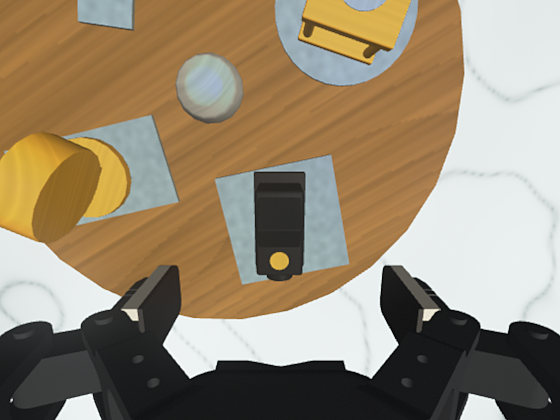

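jog_arm:
  plan:
    - [0,0,0.5,0,0,0,1]
    - [0,0,0.5,0,0,0,1]
    - [0,0,0.4,0,0,0,1]
    - [0,0,0.25,0,0,0,1]
    - [0,0,0,0,0,0,1]
    - [0,0,0,0,0,0,0]
  grip_force: 35

```text
time: 5.05
ee_pos: [669.4, 101.0, 58.6]
ee_rot: [0.47, 3.105, 0.0]
wrist_force: [0.3, -0.5, 0.3]
width: 73.1
grasp_force: 0.0
```

jog_arm:
  plan:
    - [0,0,0,0,0,0,-1]
    - [0,0,0,0,0,0,-1]
    - [0,0,0,0,0,0,-1]
    - [0,0,0,0,0,0,-1]
    - [0,0,0,0,0,0,-1]
    - [0,0,0,0,0,0,-1]

```text
time: 5.65
ee_pos: [669.4, 100.9, 58.1]
ee_rot: [0.47, 3.105, 0.0]
wrist_force: [-1.9, 0.4, 6.8]
width: 29.3
grasp_force: 35.6
```

jog_arm:
  plan:
    - [0,0,-0.3,0,0,0,-1]
    - [0,0,-0.5,0,0,0,-1]
    - [0,0,-0.4,0,0,0.6,-1]
    - [0,0,0,0,0,0.65,-1]
    - [0,0,0,0,0,0,-1]

```text
time: 6.15
ee_pos: [669.2, 100.9, 117.8]
ee_rot: [0.673, 3.068, 0.0]
wrist_force: [-0.2, 0.1, -1.2]
width: 29.4
grasp_force: 34.9
```

```bash
python3 - <<'E'
from m import *
print(arm.observe()['wrist_force'],arm.observe()['grasp_force'])
to(471.4,52.7,59,65.3)
c=grab('wrist'); W=cloud(c); cv2.imwrite('pics/w3.png',c['img'])
hsv=cv2.cvtColor(c['img'],cv2.COLOR_BGR2HSV); P=rays(c,34)
m=(hsv[...,1]<70)&(hsv[...,2]>100)&near(P,(673,103),64)&(abs(W[...,2]-34)<8); print('square',rect(P[big(m)][:,:2]))
E
```

```text
[-0.18025011  0.06569674 -1.20208056] 34.8625123500824
t 6.15 at [669.2 100.9 117.8] closing 65.2 tilt [0.0008 0.    ] w 29.4 q6 0.46
turn z -0.01 shift x 3.19 y -2.53 z 1.18
square c=(673.7,102.5) 84.5x84.2 long axis 174.5
```

View pics/w3.png

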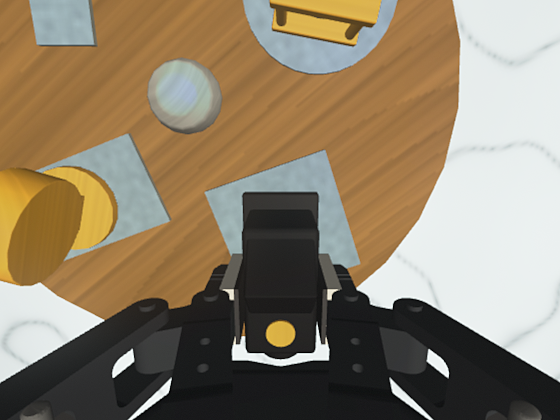

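jog_arm:
  plan:
    - [0.2,-0.16,0,0,0,0,-1]
    - [0.45,-0.36,0,0,0,0,-1]
    - [0.5,-0.4,0,0,0,0,-1]
    - [0.5,-0.4,0,0,0,0,-1]
    - [0.5,-0.4,0,0,0,0,-1]
    - [0.5,-0.4,0,0,0,0,-1]
    - [0.34,-0.26,0,0,0,0,-1]
    - [0.2,-0.15,0,0,0,0,-1]

```text
time: 7.0
ee_pos: [469.4, 52.5, 117.0]
ee_rot: [-0.669, -3.068, 0.0]
wrist_force: [0.6, 0.2, -1.5]
width: 29.3
grasp_force: 34.9
```

jog_arm:
  plan:
    - [0,0,0.3,0,0,0,-1]
    - [0,0,0.4,0,0,0,-1]
    - [0,0,0.2,0,0,0,-1]
    - [0,0,0.12,0,0,0,-1]
    - [0,0,0,0,0,0,-1]
    - [0,0,0,0,0,0,-1]

```text
time: 7.6
ee_pos: [471.6, 52.7, 66.6]
ee_rot: [0.671, 3.069, 0.0]
wrist_force: [-0.3, 0.1, -0.7]
width: 29.5
grasp_force: 34.9
```

```bash
python3 - <<'E'
from m import *
print(arm.observe()['wrist_force'])
to(471.4,52.7,58.2,65.3)
E
```

```text
[-0.28337582  0.12558282 -0.71218118]
t 7.60 at [471.6  52.7  66.6] closing 65.3 tilt [ 0.0003 -0.    ] w 29.5 q6 0.37
turn z 0.00 shift x 0.00 y -0.00 z 0.17
```

jog_arm:
  plan:
    - [0,0,0.1,0,0,0,-1]
    - [0,0,0.04,0,0,0,-1]
    - [0,0,0.02,0,0,0,-1]
    - [0,0,0,0,0,0,-1]
    - [0,0,0,0,0,0,-1]

```text
time: 8.1
ee_pos: [471.3, 52.6, 58.4]
ee_rot: [0.672, 3.069, -0.0]
wrist_force: [-0.7, -0.1, -1.1]
width: 29.3
grasp_force: 35.0
```

jog_arm:
  plan:
    - [0,0,0.015,0,0,0,-1]
    - [0,0,0,0,0,0,-1]
    - [0,0,0,0,0,0,-0.1]
    - [0,0,0,0,0,0,0.3]
    - [0,0,0,0,0,0,1]
    - [0,0,0,0,0,0,1]
    - [0,0,0,0,0,0,1]

```text
time: 8.8
ee_pos: [471.3, 52.6, 57.5]
ee_rot: [-0.672, -3.069, 0.0]
wrist_force: [-0.9, -0.3, -0.1]
width: 85.4
grasp_force: 0.0
```

jog_arm:
  plan:
    - [0,0,-0.4,0,0,0,1]
    - [0,0,-0.8,0,0,0,1]
    - [0,0,-0.8,0,0,0,1]
    - [0,0,-0.4,0,0,0,1]
    - [0,0,0,0,0,0,1]

```text
time: 9.3
ee_pos: [472.6, 52.6, 180.1]
ee_rot: [0.671, 3.065, 0.001]
wrist_force: [0.4, -0.0, -1.2]
width: 85.4
grasp_force: 0.0
```

```bash
python3 - <<'E'
from m import *
s=to(553,181.5,130,54.8)
c=grab('wrist'); W=cloud(c); cv2.imwrite('pics/w4.png',c['img'])
measure(c,W,[('prism_body',(471,52),62,95,45),('base',(471,52),38.5,95,50),('aner',(553,181),74,90,50)])
E
```

```text
t 9.30 at [472.6  52.6 180.1] closing 65.3 tilt [ 0.0045 -0.0003] w 85.4 q6 0.37
turn z 1.75 shift x 0.17 y 3.03 z 1.00
prism_body 2972 medz 73.0 max 87.6 c=(474.5,51.7) 62.5x29.8 long axis 156.1
base 3680 medz 72.2 max 87.5 c=(471.5,53.4) 69.5x35.9 long axis 155.3
aner 4654 medz 82.0 max 87.4 c=(552.7,180.8) 51.3x50.3 long axis 55.3
```

jog_arm:
  plan:
    - [0,0,0,0,0,0.85,1]
    - [0,0,0,0,0,0.9,1]
    - [0.04,0.6,0.2,0,0,0,1]
    - [0.04,0.8,0.2,0,0,0,1]
    - [0.04,0.8,0.2,0,0,0,1]
    - [0.04,0.6,0.2,0,0,0,1]
    - [0.01,0.23,0.2,0,0,0,1]
    - [0,0,0,0,0,0,1]

```text
time: 10.15
ee_pos: [550.8, 182.0, 124.9]
ee_rot: [-0.947, -2.992, 0.003]
wrist_force: [0.2, -0.4, -0.6]
width: 85.5
grasp_force: 0.0
```

```bash
python3 - <<'E'
from m import *
c=grab('wrist'); W=cloud(c); cv2.imwrite('pics/w5.png',c['img'])
measure(c,W,[('aner',(553,181),74,90,50),('aner_plate',(553,181),76,84,50)])
to(553,181,64,55.1)
E
```

```text
aner 7493 medz 82.0 max 87.3 c=(553.0,181.3) 50.5x50.1 long axis 145.3
aner_plate 7310 medz 82.0 max 83.5 c=(553.0,181.3) 50.5x50.1 long axis 145.3
t 10.20 at [550.7 181.2 126. ] closing 54.8 tilt [-0.0029 -0.0007] w 85.4 q6 0.79
turn z -0.04 shift x -0.04 y 0.02 z 1.24
```

View pics/w5.png

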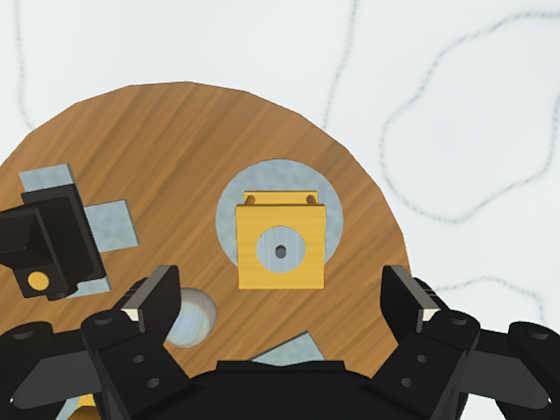

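jog_arm:
  plan:
    - [-0.02,0,0.3,0,0,0,1]
    - [0,0,0.5,0,0,0,1]
    - [0,0,0.3,0,0,0,1]
    - [0,0,0.17,0,0,0,1]
    - [0,0,0,0,0,0,1]
    - [0,0,0,0,0,0,0.6]
    - [0,0,0,0,0,0,0.4]
    - [0,0,0,0,0,0,-1]

```text
time: 11.0
ee_pos: [552.9, 180.7, 64.9]
ee_rot: [0.95, 2.993, 0.001]
wrist_force: [-4.0, -1.0, 11.7]
width: 49.8
grasp_force: 34.2
```

jog_arm:
  plan:
    - [0,0,0,0,0,0,-1]
    - [0,0,0,0,0,0,-1]
    - [0,0,0,0,0,0,-1]
    - [0,0,0,0,0,0,-1]
    - [0,0,0,0,0,0,-1]

```text
time: 11.5
ee_pos: [552.8, 180.7, 64.9]
ee_rot: [0.949, 2.993, 0.0]
wrist_force: [-2.6, -1.4, 7.2]
width: 49.4
grasp_force: 35.7
```

jog_arm:
  plan:
    - [0,0,-0.3,0,0,0,-1]
    - [0,0,-0.5,0,0,0,-1]
    - [0,0,-0.4,0,0,-0.8,-1]
    - [0,0,0,0,0,-1,-1]
    - [0,0,0,0,0,-1,-1]
    - [0,0,0,0,0,-1,-1]
    - [0,0,0,0,0,-1,-1]
    - [0,0,0,0,0,-0.1,-1]

```text
time: 12.3
ee_pos: [552.4, 180.8, 124.2]
ee_rot: [0.156, 3.138, -0.0]
wrist_force: [0.2, 0.1, -2.2]
width: 49.2
grasp_force: 37.5
```

jog_arm:
  plan:
    - [0,0,0,0,0,0,-1]
    - [0,0,0,0,0,0,-1]

```text
time: 12.5
ee_pos: [552.5, 180.8, 124.1]
ee_rot: [0.163, 3.137, 0.0]
wrist_force: [0.7, 0.7, -2.9]
width: 49.2
grasp_force: 37.5
```

```bash
python3 - <<'E'
from m import *
to(673.7,102.5,66,84.5); print(arm.observe()['wrist_force'],arm.observe()['grasp_force'])
c=grab('wrist'); W=cloud(c)
measure(c,W,[('aner',(553,181),130,150,45)])
hsv=cv2.cvtColor(c['img'],cv2.COLOR_BGR2HSV)
s=cv2.cvtColor(c['img'],cv2.COLOR_BGR2GRAY)
E
```

```text
t 12.50 at [552.5 180.8 124.1] closing 84.1 tilt [0. 0.] w 49.2 q6 0.28
turn z -0.07 shift x -2.56 y -1.33 z 1.16
[ 0.67430681  0.7332207  -2.85250467] 37.53279626369476
aner 16901 medz 141.1 max 148.5 c=(552.3,181.1) 76.7x50.9 long axis 84.0
```

jog_arm:
  plan:
    - [-0.2,-0.1,0,0,0,-0.07,-1]
    - [-0.4,-0.2,0,0,0,0,-1]
    - [-0.5,-0.26,0,0,0,0,-1]
    - [-0.5,-0.26,0,0,0,0,-1]
    - [-0.5,-0.26,0,0,0,0,-1]
    - [-0.3,-0.16,0,0,0,0,-1]
    - [-0.16,-0.09,0.2,0,0,0,-1]
    - [0,0,0.3,0,0,0,-1]

```text
time: 13.35
ee_pos: [675.1, 101.4, 98.4]
ee_rot: [0.149, 3.137, -0.0]
wrist_force: [-1.2, 0.6, -2.4]
width: 49.0
grasp_force: 37.6
```

jog_arm:
  plan:
    - [0,0,0.3,0,0,0,-1]
    - [0,0,0.2,0,0,0,-1]
    - [0,0,0,0,0,0,-1]
    - [0,0,0,0,0,0,-1]
    - [0,0,0,0,0,0,-1]

```text
time: 13.85
ee_pos: [674.0, 102.6, 74.8]
ee_rot: [0.147, 3.137, 0.0]
wrist_force: [-0.4, -0.4, -2.1]
width: 49.5
grasp_force: 37.5
```

```bash
python3 - <<'E'
from m import *
to(673.7,102.5,65,84.5); print(arm.observe()['wrist_force'],arm.observe()['grasp_force'])
E
```

```text
t 13.85 at [674.  102.6  74.8] closing 84.6 tilt [0.001  0.0001] w 49.5 q6 0.13
turn z 0.02 shift x 0.01 y -0.00 z 0.20
[-0.37795581 -0.44282303 -2.09907141] 37.52080678939819
```

jog_arm:
  plan:
    - [0,0,0.1,0,0,0,-1]
    - [0,0,0.05,0,0,0,-1]
    - [0,0,0.02,0,0,0,-1]
    - [0,0,0,0,0,0,-1]
    - [0,0,0.01,0,0,0,-1]
    - [0,0,0.01,0,0,0,-1]
    - [0,0,0,0,0,0,-1]
    - [0,0,0,0,0,0,-1]

```text
time: 14.65
ee_pos: [673.7, 102.5, 65.0]
ee_rot: [0.147, 3.138, -0.0]
wrist_force: [-3.3, -0.7, 4.8]
width: 49.2
grasp_force: 38.3
```

Contact is felt (+4.8 N), so it is down. Release and rise.

jog_arm:
  plan:
    - [0,0,0,0,0,0,0.3]
    - [0,0,0,0,0,0,0.6]
    - [0,0,0,0,0,0,1]
    - [0,0,0,0,0,0,1]
    - [0,0,0,0,0,0,1]
    - [0,0,-0.4,0,0,0,1]
    - [0,0,-0.8,0,0,0,1]
    - [0,0,-0.8,0,0,0,1]

```text
time: 15.45
ee_pos: [673.1, 102.5, 165.4]
ee_rot: [-0.147, -3.137, 0.0]
wrist_force: [1.0, 0.2, 0.8]
width: 85.5
grasp_force: 0.0
```

jog_arm:
  plan:
    - [0,0,-0.4,0,0,0,1]
    - [0,0,0,0,0,0,1]
    - [0,0,0,0,0,0,1]

```text
time: 15.75
ee_pos: [673.7, 102.5, 184.2]
ee_rot: [0.147, 3.138, 0.0]
wrist_force: [-0.4, 0.5, -0.6]
width: 85.4
grasp_force: 0.0
```

```bash
python3 - <<'E'
from m import *
c=grab('wrist'); W=cloud(c); cv2.imwrite('pics/w6.png',c['img'])
measure(c,W,[('aner_plate',(673.7,102.5),76,84.5,50),('clino',(595,-10),70,115,55)])
hsv=cv2.cvtColor(c['img'],cv2.COLOR_BGR2HSV); P=rays(c,34)
m=(hsv[...,1]<70)&(hsv[...,2]>100)&near(P,(673,103),64)&near(P,(573,81),165)&(abs(W[...,2]-34)<8); print('square',rect(P[m][:,:2]))
to(599.6,-16.6,160,48.3)
E
```

```text
aner_plate 4426 medz 82.0 max 83.6 c=(673.8,102.9) 50.5x50.0 long axis 175.0
clino 5180 medz 101.5 max 109.3 c=(600.8,-17.4) 59.7x25.4 long axis 138.4
square c=(673.5,102.5) 84.4x84.1 long axis 84.5
t 15.80 at [673.3 102.5 183.5] closing 84.6 tilt [-0.0013 -0.    ] w 85.3 q6 0.13
turn z 6.05 shift x -0.48 y -2.76 z 0.47
```

View pics/w6.png

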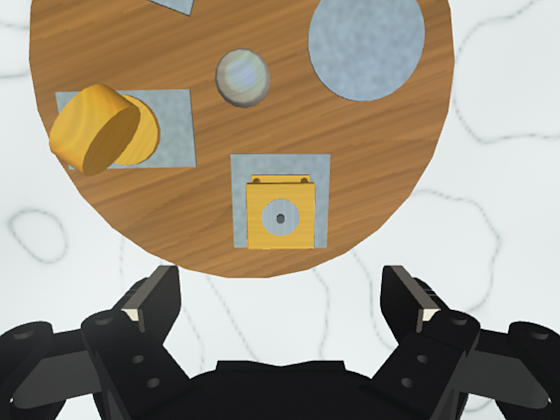

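jog_arm:
  plan:
    - [0,0,0.08,0,0,1,1]
    - [0,0,0.08,0,0,1,1]
    - [0,0,0.08,0,0,1,1]
    - [0,0,0.08,0,0,1,1]
    - [0,0,0.08,0,0,1,1]
    - [0,0,0.08,0,0,1,1]
    - [0,0,0,0,0,0.05,1]
    - [0,0,0,0,0,0,1]

```text
time: 16.6
ee_pos: [673.2, 102.5, 159.7]
ee_rot: [-1.113, -2.936, 0.001]
wrist_force: [-0.3, 0.0, 0.4]
width: 85.8
grasp_force: 0.0
```

jog_arm:
  plan:
    - [-0.09,-0.5,0,0,0,0,1]
    - [-0.1,-0.6,0,0,0,0,1]
    - [-0.1,-0.6,0,0,0,0,1]
    - [-0.1,-0.5,0,0,0,0,1]
    - [-0.1,-0.56,0,0,0,0,1]
    - [0,0,0,0,0,0,1]
    - [0,0,0,0,0,0,1]

```text
time: 17.3
ee_pos: [600.1, -17.1, 160.7]
ee_rot: [1.116, 2.936, 0.0]
wrist_force: [-0.3, -0.4, 0.2]
width: 85.8
grasp_force: 0.0
```

```bash
python3 - <<'E'
from m import *
c=grab('wrist'); W=cloud(c); cv2.imwrite('pics/w7.png',c['img'])
measure(c,W,[('clino',(600,-17),72,115,45),('clino_hi',(600,-17),90,115,45),('all',(600,-17),39,115,45)])
hsv=cv2.cvtColor(c['img'],cv2.COLOR_BGR2HSV); P=rays(c,34)
m=(hsv[...,1]<70)&(hsv[...,2]>100)&near(P,(600,-17),64)&near(P,(573,81),165)&(abs(W[...,2]-34)<8); print('oblong',rect(P[m][:,:2]))
to(600.2,-17,71,48.3)
E
```

```text
clino 3498 medz 105.0 max 109.5 c=(598.7,-16.0) 54.9x24.5 long axis 138.5
clino_hi 3246 medz 105.5 max 109.6 c=(599.5,-16.7) 52.6x24.5 long axis 138.5
all 4857 medz 101.1 max 109.4 c=(599.2,-15.6) 55.1x54.8 long axis 47.2
oblong c=(601.0,-17.8) 108.5x62.6 long axis 85.8
t 17.35 at [600.4 -16.6 160.6] closing 48.4 tilt [0.0002 0.0002] w 85.5 q6 0.56
turn z 0.02 shift x -0.00 y -0.01 z 1.79
```

View pics/w7.png

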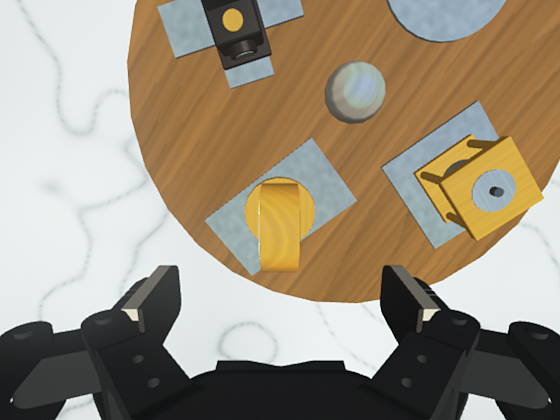

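jog_arm:
  plan:
    - [-0.01,-0.01,0.4,0,0,0,1]
    - [0,0,0.6,0,0,0,1]
    - [0,0,0.4,0,0,0,1]
    - [0,0,0.25,0,0,0,1]
    - [0,0,0.15,0,0,0,1]
    - [0,0,0,0,0,0,1]
    - [0,0,0,0,0,0,0.3]
    - [0,0,0,0,0,0,-0.2]
  grip_force: 50

```text
time: 18.15
ee_pos: [600.8, -17.6, 71.4]
ee_rot: [1.117, 2.935, 0.0]
wrist_force: [-0.3, 0.2, 0.3]
width: 59.0
grasp_force: 0.0
```

jog_arm:
  plan:
    - [0,0,0,0,0,0,-1]
    - [0,0,0,0,0,0,-1]
    - [0,0,0,0,0,0,-1]
    - [0,0,0,0,0,0,-1]
    - [0,0,0,0,0,0,-1]
    - [0,0,0,0,0,0,-1]

```text
time: 18.75
ee_pos: [600.4, -17.7, 71.0]
ee_rot: [1.118, 2.935, 0.0]
wrist_force: [-2.3, -0.4, 5.4]
width: 23.1
grasp_force: 49.4
```

jog_arm:
  plan:
    - [0,0,-0.2,0,0,0,-1]
    - [0,0,-0.4,0,0,0,-1]
    - [0,0,-0.4,0,0,0,-1]
    - [0,0,-0.2,0,0,0,-1]
    - [0.4,0.5,0,0,0,0,-1]
    - [0.5,0.5,0,0,0,0,-1]
    - [0,0,0,0,0,0,-1]
    - [0,0,0,0,0,0,-1]

```text
time: 19.55
ee_pos: [599.5, 50.3, 130.3]
ee_rot: [-1.115, -2.936, 0.001]
wrist_force: [0.2, -0.0, -4.1]
width: 23.4
grasp_force: 50.3
```

```bash
python3 - <<'E'
from m import *
print(arm.observe()['wrist_force'],arm.observe()['grasp_force'])
c=grab('wrist'); W=cloud(c); cv2.imwrite('pics/w8.png',c['img'])
hsv=cv2.cvtColor(c['img'],cv2.COLOR_BGR2HSV); P=rays(c,34)
m=(hsv[...,1]<70)&(hsv[...,2]>100)&near(P,(552,181),60)&near(P,(573,81),165)&(abs(W[...,2]-34)<8); q=P[big(m)][:,:2]
print('round',rect(q),cv2.minEnclosingCircle(q.astype(np.float32)),m.sum())
to(551.8,180.7,72,48.3)
E
```

```text
[ 0.179521   -0.04771918 -4.05643645] 50.33669114112854
round c=(562.4,171.3) 89.9x61.6 long axis 48.4 ((551.76611328125, 180.487548828125), 45.17390823364258) 12827
t 19.60 at [599.7  49.7 130.3] closing 48.3 tilt [-0.0005 -0.0002] w 23.7 q6 0.67
turn z 0.01 shift x 2.46 y 1.32 z 1.17
```

View pics/w8.png

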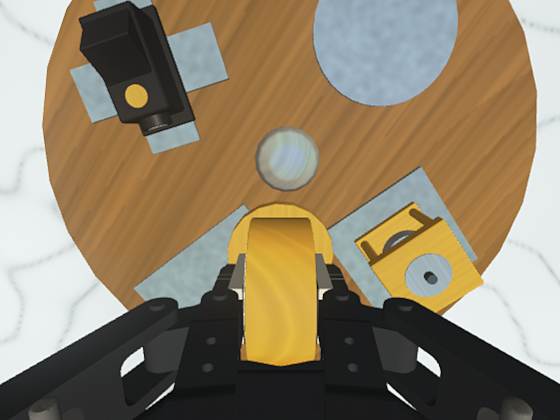

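jog_arm:
  plan:
    - [0.3,0.16,0,0,0,0,-1]
    - [0.5,0.27,0,0,0,0,-1]
    - [0.5,0.27,0,0,0,0,-1]
    - [0.5,0.27,0,0,0,0,-1]
    - [0.4,0.2,0,0,0,0,-1]
    - [0.26,0.15,0.2,0,0,0,-1]
    - [0,0,0.3,0,0,0,-1]
    - [0,0,0.2,0,0,0,-1]

```text
time: 20.4
ee_pos: [551.4, 180.7, 94.1]
ee_rot: [-1.117, -2.935, 0.001]
wrist_force: [-0.4, -0.9, -4.9]
width: 23.6
grasp_force: 50.4
```

jog_arm:
  plan:
    - [0,0,0.2,0,0,0,-1]
    - [0,0,0.1,0,0,0,-1]
    - [0,0,0.08,0,0,0,-1]
    - [0,0,0.05,0,0,0,-1]
    - [0,0,0,0,0,0,-1]
    - [0,0,0,0,0,0,-1]

```text
time: 21.0
ee_pos: [552.1, 180.7, 74.3]
ee_rot: [1.118, 2.936, 0.0]
wrist_force: [0.3, 0.6, -4.2]
width: 23.5
grasp_force: 50.4
```

```bash
python3 - <<'E'
from m import *
to(551.8,180.5,71,48.3); print(arm.observe()['wrist_force'])
E
```

```text
t 21.00 at [552.1 180.7  74.3] closing 48.3 tilt [0.0004 0.0001] w 23.5 q6 0.90
turn z 0.00 shift x 0.00 y -0.01 z 0.07
[ 0.31891274  0.59657614 -4.23706302]
```

jog_arm:
  plan:
    - [0,0,0.03,0,0,0,-1]
    - [0,0,0.02,0,0,0,-1]
    - [0,0,0.01,0,0,0,-1]
    - [0,0,0.01,0,0,0,-1]
    - [0,0,0,0,0,0,-1]
    - [0,0,0,0,0,0,-1]

```text
time: 21.6
ee_pos: [551.9, 180.8, 71.0]
ee_rot: [1.118, 2.936, 0.0]
wrist_force: [-3.0, -0.8, 6.8]
width: 23.2
grasp_force: 51.6
```

jog_arm:
  plan:
    - [0,0,0,0,0,0,-0.2]
    - [0,0,0,0,0,0,0.4]
    - [0,0,0,0,0,0,1]
    - [0,0,0,0,0,0,1]
    - [0,0,0,0,0,0,1]
    - [0,0,-0.4,0,0,0,1]
    - [0,0,-0.8,0,0,0,1]
    - [0,0,-0.8,0,0,0,1]

```text
time: 22.4
ee_pos: [551.4, 180.7, 171.4]
ee_rot: [-1.117, -2.935, 0.001]
wrist_force: [0.9, -0.1, 0.7]
width: 85.1
grasp_force: 0.0
```

jog_arm:
  plan:
    - [0,0,-0.3,0,0,0,1]
    - [0,0,0,0,0,0,1]
    - [0,0,0,0,0,0,1]

```text
time: 22.7
ee_pos: [551.7, 180.8, 185.0]
ee_rot: [-1.118, -2.936, 0.0]
wrist_force: [-0.3, 1.0, -0.4]
width: 85.4
grasp_force: 0.0
```

```bash
python3 - <<'E'
from m import *
c=grab('wrist'); W=cloud(c); cv2.imwrite('pics/w9.png',c['img'])
measure(c,W,[('clino_hi',(552,181),90,115,50),('clino',(552,181),72,115,50),('base',(471,53),38.5,95,50)])
s=to(471.5,53.1,130,65.3); to(471.5,53.1,58,65.3,s)
E
```

```text
clino_hi 2668 medz 105.4 max 109.6 c=(552.0,181.1) 55.6x24.6 long axis 138.3
clino 2857 medz 104.9 max 109.5 c=(551.4,181.7) 57.1x24.6 long axis 138.3
base 4970 medz 71.0 max 87.0 c=(472.0,53.6) 69.7x36.6 long axis 155.2
t 22.75 at [551.5 180.7 184.5] closing 48.3 tilt [-0.0014 -0.0002] w 85.3 q6 0.90
turn z -2.83 shift x 0.39 y -2.99 z 1.09
turn z -0.00 shift x 0.00 y 0.00 z 1.44
```

View pics/w9.png

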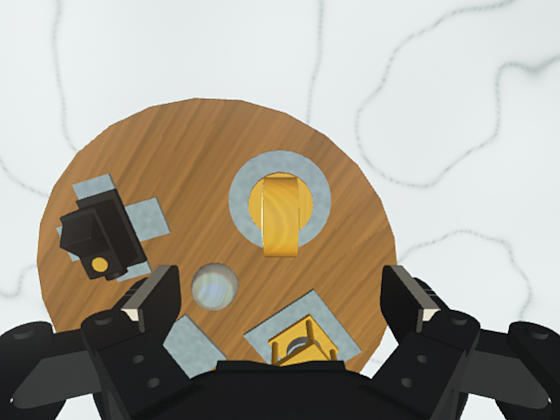

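jog_arm:
  plan:
    - [0,0,0,0,0,-0.9,1]
    - [0,0,0,0,0,-0.95,1]
    - [0,0,0,0,0,-0.98,1]
    - [0.06,-0.5,0,0,0,0,1]
    - [0.09,-0.7,0.1,0,0,0,1]
    - [0.09,-0.7,0.3,0,0,0,1]
    - [0.09,-0.7,0.4,0,0,0,1]
    - [0.06,-0.39,0.29,0,0,0,1]

```text
time: 23.55
ee_pos: [469.2, 51.6, 129.0]
ee_rot: [-0.673, -3.066, 0.001]
wrist_force: [-0.7, 0.3, 0.7]
width: 85.6
grasp_force: 0.0
```

jog_arm:
  plan:
    - [0,0,0,0,0,0,1]
    - [0,0,0,0,0,0,1]
    - [0,0,0,0,0,0,1]

```text
time: 23.85
ee_pos: [472.2, 53.5, 131.1]
ee_rot: [0.671, 3.069, 0.0]
wrist_force: [-0.2, -0.1, 0.2]
width: 85.3
grasp_force: 0.0
```

```bash
python3 - <<'E'
from m import *
c=grab('wrist'); W=cloud(c)
measure(c,W,[('base',(471,53),38.5,95,50)])
to(471.6,53.2,57.5,65.3)
E
```

```text
base 5431 medz 72.3 max 87.5 c=(471.8,53.2) 69.7x36.0 long axis 155.3
t 23.90 at [472.3  53.6 131.2] closing 65.3 tilt [0.0004 0.0001] w 85.3 q6 0.37
turn z 0.01 shift x 0.01 y -0.01 z 1.47
```

jog_arm:
  plan:
    - [0.01,-0.01,0.4,0,0,0,1]
    - [0,0,0.5,0,0,0,1]
    - [0,0,0.3,0,0,0,1]
    - [0,0,0.2,0,0,0,1]
    - [0,0,0.07,0,0,0,1]
    - [0,0,0,0,0,0,1]
    - [0,0,0,0,0,0,0.3]
    - [0,0,0,0,0,0,-0.1]
  grip_force: 35

```text
time: 24.7
ee_pos: [471.5, 52.9, 58.2]
ee_rot: [0.672, 3.068, 0.0]
wrist_force: [0.7, -0.6, -0.6]
width: 59.2
grasp_force: 0.0
```

jog_arm:
  plan:
    - [0,0,0,0,0,0,-1]
    - [0,0,0,0,0,0,-1]
    - [0,0,0,0,0,0,-1]
    - [0,0,0,0,0,0,-1]
    - [0,0,0,0,0,0,-1]

```text
time: 25.2
ee_pos: [471.2, 52.8, 57.9]
ee_rot: [0.672, 3.068, -0.0]
wrist_force: [-0.9, -0.8, 5.7]
width: 29.4
grasp_force: 35.1
```

jog_arm:
  plan:
    - [0,0,-0.3,0,0,0,-1]
    - [0,0,-0.5,0,0,0,-1]
    - [0,0,-0.4,0,0,0.79,-1]
    - [0,0,0,0,0,1,-1]
    - [0,0,0,0,0,1,-1]
    - [0,0,0,0,0,1,-1]
    - [0,0,0,0,0,1,-1]
    - [0,0,0,0,0,1,-1]

```text
time: 26.0
ee_pos: [470.9, 52.9, 117.6]
ee_rot: [-1.563, -2.725, 0.0]
wrist_force: [0.1, -0.3, -1.7]
width: 29.4
grasp_force: 35.1
```

jog_arm:
  plan:
    - [0,0,0,0,0,1,-1]
    - [0,0,0,0,0,1,-1]
    - [0,0,0,0,0,1,-1]
    - [0,0,0,0,0,1,-1]
    - [0,0,0,0,0,1,-1]
    - [0,0,0,0,0,0.8,-1]
    - [0,0,0,0,0,0,-1]
    - [0,0,0,0,0,0,-1]

```text
time: 26.8
ee_pos: [470.9, 52.9, 117.5]
ee_rot: [-2.299, -2.141, 0.0]
wrist_force: [0.2, 0.7, -2.3]
width: 29.4
grasp_force: 35.1
```

```bash
python3 - <<'E'
from m import *
print(arm.observe()['wrist_force'],arm.observe()['grasp_force'])
to(601,-17.6,58,175.75)
E
```

```text
[ 0.15815144  0.65490459 -2.29468922] 35.11803925037384
t 26.80 at [470.9  52.9 117.5] closing -4.1 tilt [-0.0002 -0.    ] w 29.4 q6 1.58
turn z 0.03 shift x -1.21 y 2.70 z 1.19
```

jog_arm:
  plan:
    - [-0.1,0.2,0,0,0,0.03,-1]
    - [-0.2,0.45,0,0,0,0,-1]
    - [-0.25,0.55,0,0,0,0,-1]
    - [-0.25,0.55,0,0,0,0,-1]
    - [-0.21,0.5,0,0,0,0,-1]
    - [-0.1,0.3,0,0,0,0,-1]
    - [-0.1,0.15,0.2,0,0,0,-1]
    - [0,0,0.3,0,0,0,-1]

```text
time: 27.6
ee_pos: [602.4, -18.9, 91.9]
ee_rot: [2.304, 2.134, 0.001]
wrist_force: [0.0, 1.4, -1.7]
width: 29.1
grasp_force: 35.2
```

jog_arm:
  plan:
    - [0,0,0.3,0,0,0,-1]
    - [0,0,0.2,0,0,0,-1]
    - [0,0,0.1,0,0,0,-1]
    - [0,0,0,0,0,0,-1]
    - [0,0,0,0,0,0,-1]

```text
time: 28.1
ee_pos: [601.2, -17.9, 63.0]
ee_rot: [2.305, 2.134, 0.0]
wrist_force: [-0.1, 0.2, -1.1]
width: 29.5
grasp_force: 35.2
```

```bash
python3 - <<'E'
from m import *
print(arm.observe()['wrist_force'],arm.observe()['grasp_force'])
to(601,-17.6,58,175.75)
E
```

```text
[-0.09269518  0.21705697 -1.11363501] 35.16714692115784
t 28.10 at [601.2 -17.9  63. ] closing -4.4 tilt [ 0.0005 -0.0001] w 29.5 q6 1.48
turn z -0.03 shift x 0.01 y -0.00 z 0.10
```

jog_arm:
  plan:
    - [0,0,0.05,0,0,0,-1]
    - [0,0,0.03,0,0,0,-1]
    - [0,0,0.02,0,0,0,-1]
    - [0,0,0.01,0,0,0,-1]
    - [0,0,0,0,0,0,-1]
    - [0,0,0,0,0,0,-1]

```text
time: 28.7
ee_pos: [601.1, -17.8, 58.0]
ee_rot: [2.305, 2.134, 0.001]
wrist_force: [-3.7, 0.8, 11.5]
width: 29.2
grasp_force: 36.7
```

Contact at the picking height; release, rise and look.

jog_arm:
  plan:
    - [0,0,0,0,0,0,-0.1]
    - [0,0,0,0,0,0,0.3]
    - [0,0,0,0,0,0,1]
    - [0,0,0,0,0,0,1]
    - [0,0,0,0,0,0,1]
    - [0,0,-0.4,0,0,0,1]
    - [0,0,-0.8,0,0,0,1]
    - [0,0,-0.8,0,0,0,1]

```text
time: 29.5
ee_pos: [600.4, -17.7, 157.9]
ee_rot: [-2.305, -2.133, 0.001]
wrist_force: [0.8, 0.2, 0.2]
width: 85.5
grasp_force: 0.0
```

jog_arm:
  plan:
    - [0.6,0,-0.6,0,0,0,1]
    - [0.8,-0.4,-0.5,0,0,0,1]
    - [0.8,-0.4,-0.5,0,0,0,1]
    - [0.3,-0.4,-0.3,0,0,0,1]
    - [0,0,0,0,0,0,1]
    - [0,0,0,0,0,0,1]
    - [0,0,0,0,0,0,1]

```text
time: 30.2
ee_pos: [551.8, 108.8, 250.1]
ee_rot: [-2.306, -2.133, 0.001]
wrist_force: [0.0, -0.5, 0.0]
width: 85.6
grasp_force: 0.0
```

```bash
python3 - <<'E'
from m import *
s=arm.observe();print(s['time'],s['ee_pos'])
c=grab('wrist'); W=cloud(c); cv2.imwrite('pics/w10.png',c['img'])
measure(c,W,[('prism',(601,-17),38.5,95,45),('aner',(674,102.5),76,84.5,45),('clino_hi',(552,181),90,115,45),('dome',(568,82),40,70,35)])
hsv=cv2.cvtColor(c['img'],cv2.COLOR_BGR2HSV); P=rays(c,34)
for n,p in dict(oblong=(601,-17.6),square=(674,102.5),round=(552,181)).items():
    m=(hsv[...,1]<70)&(hsv[...,2]>100)&near(P,p,64)&near(P,(573,81),165)&(abs(W[...,2]-34)<6); q=P[big(m)][:,:2]; print(n,rect(q),cv2.minEnclosingCircle(q.astype(np.float32)))
for n in('scene','side'):
    c=grab(n);W=cloud(c)
    for k in N[-2:]:
        for r in arm.search_frame(k,c)[:1]: u,v=map(int,r['point']); print(n,k,(u,v),W[v,u].round(0))
E
```

```text
30.2 [551.84582207 108.82872177 250.07872234]
prism 2205 medz 71.4 max 87.0 c=(602.0,-17.0) 70.4x36.0 long axis 85.3
aner 2942 medz 81.9 max 83.8 c=(674.6,103.2) 51.1x50.0 long axis 175.4
clino_hi 2017 medz 105.4 max 109.6 c=(553.1,180.6) 55.5x24.7 long axis 138.4
dome 1179 medz 51.5 max 57.7 c=(570.7,84.0) 41.4x39.7 long axis 30.0
oblong c=(601.1,-17.2) 107.8x62.7 long axis 85.8 ((600.94287109375, -17.234371185302734), 61.79057312011719)
square c=(673.7,102.6) 84.9x84.5 long axis 174.5 ((673.99755859375, 102.82475280761719), 59.31114959716797)
round c=(551.9,181.1) 89.2x89.1 long axis 175.5 ((551.7122802734375, 180.78155517578125), 45.229225158691406)
scene compass_box (438, 174) [436. 399.  46.]
scene screwdriver (128, 170) [ 398. -421.   26.]
side compass_box (169, 170) [384. 383.  49.]
side screwdriver (365, 339) [ 394. -427.   21.]
```

View pics/w10.png

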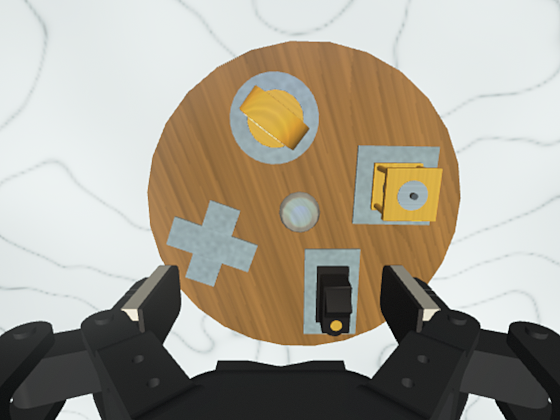

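All three instruments stand upright and centred within about 1 mm: the clinometer at pixel (273,118) on the round plate, the aneroid at (410,193) on the square one and the prism sight at (336,298) along the oblong one. The dome weight at (299,212) and the other bystanders have not moved.

```bash
python3 -c "
from bench import arm
print(arm.hand_in())"
```

```text
the job is handed in; nothing more can be done
None
```

The clinometer, aneroid and prism sight each stand upright within about 1 mm of the middle of their own plates, with the prism sight lengthwise; the dome weight, compass box and screwdriver were left where they were, and the job is handed in at about 30 s.

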